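# Seat a cut strip in the grinding fixture and lock the toggle clamp

### The arm

A 6-joint arm with a two-finger parallel gripper is mounted at the origin on the work surface; the furniture and walls round the work are solid. World frame = base frame: x ahead of the robot, y to its left, z up, the work surface at z = 0. Lengths are in m, angles in degrees, forces in N, time in s.
With the tool pointing down it reaches from about 0.35 to 0.85 m from the base axis. Payload 8.1 kg.
Tool frame: the origin (TCP) lies on the centre line of the jaws, within the pads' length; the fingertips stand 22 mm ahead of it and the grasp point (between the pads) lies 3 mm ahead of it; z points along the fingers, y is the direction in which the jaws open and shut (so a half turn about z gives the same grasp; the last joint's range is limited). The gripper opens to 85 mm and grips with 20 to 120 N. Pads are 22 mm wide; open, the fingers measure 114 mm over their backs; the gripper's body (76 mm by 85 mm) begins 54 mm behind the grasp point. The pads swing forward as they close: fully open they stand 13 mm farther back than shut.
Start: joints at [-69.236, 7.471, 85.268, -0, 87.261, -4.893], TCP at [0.26, -0.541, 0.253] pointing down, gripper open.
Joint ranges: [-169.43, 169.43], [-51.17, 129.36], [1.28, 143.12], [-76.62, 256.62], [0, 156.53], [-152.29, 152.29]. Speed limits (degrees/s): [136.94, 136.94, 159.86, 180, 180, 180].

### API

Orientations are given as a 3x3 rotation matrix whose columns are the frame's x, y, z axes.
In Python, from workcell import robot, vision gives the robot as it stands.
- The arm moves only by the tool send_rows, never from a script. Its argument "plan" is a list of rows, each a list of 6 numbers: the shift along the tool's x, y, z in units of 50 mm (1.0 is 50 mm), then the turn, a rotation vector about the tool's x, y, z in units of 8 degrees (1.0 is 8 degrees). In form: [[tx, ty, tz, wx, wy, wz], ...]. A call has 1 to 12 rows; each row is the pose to reach, as a shift and turn from the pose commanded when the call began, along the tool's axes at that moment; what a row does not reach only later rows make up. A row lasts 1/8 s, in which the tool goes at most 62.5 mm and 10.7 degrees, less where a joint would pass 70% of its speed; a pose out of reach is approached as far as the arm can. A call with a gripper value outside its range is refused whole. "fingers" is the finger opening in mm, from 0 to 85.4, set as the call begins (left out, the last holds). The fingers move at their own pace and stop on an object; "newtons" is the grip in N (left out, the last holds). Time passes only in rows, so rows that repeat a pose let the fingers close. It gives the time, the measured TCP pose, the force and the opening at its end, in the units of the state.
- robot.read_state(): the state, without advancing time (a new reading comes with each control period).
- vision.capture(name): name is "scene" or "top" or "wrist"; returns a dict with "img" (400x640x3 uint8, red, green, blue), "K" (3x3 intrinsics, pixels), "rvec" (rotation vector, rad) and "tvec" (3), from world to camera coordinates, as OpenCV has them; the wrist camera has in their place "hand_eye" (4x4, takes a point from camera to tool coordinates, whose origin is the TCP and whose axes are the flange's). Camera axes: x right, y down, z forward; pixel columns grow to the right and rows downward; lengths in m; the calibration is good to about 2 mm. A picture is of the moment at which its call begins: read the wrist's pose just before it. There is no depth.
- robot.sign_off(): hands the job in, once; it reports no verdict.
The state is a dict: "time_s": time; "joint_pos": joint angles; "joint_vel": joint speeds; "tau": joint torques, N m; "tool_pos": TCP position; "orientation": TCP orientation; "wrist_force": force on the tool from outside, world axes, zero at the start; "torque": the same for the moment, N m; "grip_width": finger opening in m.
Only numpy, scipy, OpenCV 4.12 (cv2) and the standard library are available. Lean on these libraries where they do the work, as an engineer would, in place of code of your own. Each camera call takes 0.05 s, during which the arm holds its last target. There are 200 camera calls.

### The job

Get the loose steel strip on the dark clamping fixture in front of the robot ready for grinding: with the fingertips only, push it along its rests until it lies square and tight against the two back pins and the end pin, and then push the red handle over and down until the toggle clamp snaps past centre and stays locked on the strip by itself. Do not pick the strip up, and do not knock any of the tools and things standing around.

Things in the scene. Friction and masses are not known exactly. Their poses are not given: they have to be found in the camera images.
- fixture: Grinding fixture, fixed to the table: dark steel plate 224 mm (x) by 160 mm (y), 12 mm thick, with a toggle clamp on it that works in the plane y = 0. Origin at the centre of the plate's underside, z up. The clamp's bracket stands at x -96 to -4 mm, 28 mm to either side of y = 0, up to 61 mm high. The arm, raised at the start over x = -40 to +10 mm, up to 140 mm high, swings down to +x.
- seat (a point): Where the strip's centre lies when it is tight against all three pins: at x = +58 mm of the fixture, 21 mm above the table; axes as the fixture's. Seated, the strip lies along y; it is pushed there towards -x (back pins) and towards -y (end pin). Two 10 mm wide rest bars under it, at y -40 and +22 mm, run along x from -14 to +56 mm (from seat), tops 6 mm above the plate.
- end_pin (a point): Centre of the top of the end pin, an upright round pin 8 mm thick that reaches 31 mm above the table. It stops the strip's end that looks to the fixture's -y.
- back_pin_1 (a point): Centre of the top of a back pin, 8 mm thick, 31 mm above the table. Its like, back_pin_2, stands 60 mm from it along the fixture's y. Both stop the strip's long side that looks to the fixture's -x.
- back_pin_2 (a point): Centre of the top of the other back pin, as back_pin_1.
- strip_center (a point): Centre (half-way up) of the loose plasma-cut steel strip, 118 mm (its x) by 36 mm (its y) by 6 mm, 0.15 to 0.26 kg, with one hole near the end away from the end pin. It lies flat on the rest bars, underside 18 mm and top 24 mm above the table, 10 to 25 mm off the pins towards the fixture's +x and +y and a little askew; its x points roughly along the fixture's -y.
- strip: The same strip; origin at the centre of its underside.
- handle_pivot (a point): Point on the axis of the handle's hinge, in the middle of the clamp's bracket, 46 mm above the table, at x = -78 mm of the fixture. The axis is parallel to the fixture's y.
- handle_tip (a point): Centre of the outer end of the red grip, 130 mm from handle_pivot. The grip is round, 17 to 21 mm thick, and covers the outer 80 mm of the handle. At the start the handle leans 22 degrees from upright towards the fixture's -x, its end 167 mm above the table; locked, it points to -x, 4 degrees above level, its end 55 mm above the table.
- handle (a joint): Angle of the red handle (rad): 0 = open, at the start; grows as the grip swings to the fixture's -x and down. 1.01 is dead centre, 1.12 the locked stop. The pad meets the strip at about 0.87; from there to dead centre the handle resists with up to about 5 N at the grip's end and springs back if let go; past dead centre it snaps to the stop and stays.
- pad: Black rubber pad, 18 mm across, on a spring-loaded spindle at the end of the clamp's arm; origin at the centre of its pressing face. Locked, it presses on the middle of the strip.
- tape: Bystander: yellow tape measure; origin at the centre of its underside.
- marker: Bystander: white and red paint marker; origin at the centre of its underside.
- file: Bystander: flat file with wooden handle; origin at the centre of its underside.
- pliers: Bystander: red-handled pliers; origin at the centre of its underside.
- square: Bystander: engineer's square with black stock; origin at the centre of its underside.
Mind the look-alikes: they are no part of the job. What is shaped like the strip but yellow is not meant.

How it is judged (in metres and radians):
On the way, in this order (a step that is already met when the one before it is completed fails the run):
1. the strip lies against the two back pins and the end pin while the clamp is still open (x of strip_center in the frame of seat between -0.003 and 0.002 m and y of strip_center in the frame of seat between -0.003 and 0.002 m and z of strip_center in the frame of seat between -0.003 and 0.002 m and angle between the x axis of strip_center and the y axis of seat, either way round below 0.03 rad and value of joint handle below 0.5 rad), for 0.2 s.
2. the handle has been pushed past dead centre with the strip still seated (x of strip_center in the frame of seat between -0.003 and 0.002 m and y of strip_center in the frame of seat between -0.003 and 0.002 m and z of strip_center in the frame of seat between -0.003 and 0.002 m and angle between the x axis of strip_center and the y axis of seat, either way round below 0.03 rad and value of joint handle above 1.06 rad), for 0.2 s.
At the end, for the whole second after the job is handed in: The handle is locked (past 1.06 rad, dead centre being 1.01) and still, the clamp's pad presses on the strip with more than 5 N, and the strip's centre is within 2 mm of the seated point towards +x and +y (3 mm the other way), flat on its rests and square to within 0.03 rad (all of step 2 and velocity of joint handle between -0.05 and 0.05 rad/s and contact force between pad and strip above 5 N and linear speed of strip below 0.01 m/s); the robot touches nothing.
It fails at once if the strip is lifted more than 4 mm off its rests (z of strip_center in the frame of seat above 0.004 m).
It fails at once if the strip is pushed off its rests (z of strip_center in the frame of seat below -0.004 m).
It fails at once if a bystander is moved more than 15 mm (distance of any of tape, marker, file, pliers, square from where it was at the start of the episode above 0.015 m).
It also fails if it takes over 61 s, if anything falls off the work surface, if the arm or the gripper's body presses on something with over 40 N, if the wrist force passes 120 N, or if a joint passes its speed limit or range.

## Working session

There is one attempt and no reset: what is moved stays moved. The work goes in short steps, Python scripts to look and compute and a tool call to move; the robot and the scene stay as the last step left them, time stands still between calls to the robot, and variables do not carry over. Pictures are saved under pics/ and viewed, about 8 in all and at most 12, crops included, and the job is handed in when it is done.

Besides the shell and the picture viewer there is one more tool, called after "Call:" as name(argument=value, ...) on one line, values as JSON. send_rows: Moves the arm, as the interface text tells. Its arguments: {"type":"object","properties":{"plan":{"type":"array"},"fingers":{"type":"number"},"newtons":{"type":"number"}},"required":["plan"]}

```bash
mkdir -p pics; ls
python3 - <<'E'
from workcell import robot, vision
import cv2,pickle
s=robot.read_state();print({k:s[k] for k in('time_s','tool_pos','orientation','wrist_force','grip_width')})
d={}
for n in("scene","top"):
    c=vision.capture(n);d[n]=c;cv2.imwrite(f'pics/{n}0.png',c['img'][:,:,::-1]);print(n,c['K'],c['rvec'],c['tvec'])
pickle.dump(d,open('c0.pkl','wb'))
E
```

```text
pics
{'time_s': 0.0, 'tool_pos': array([ 0.25963468, -0.54034899,  0.25225132]), 'orientation': array([[ 9.01409012e-01,  4.32968119e-01, -6.33924114e-04],
       [ 4.32968544e-01, -9.01407338e-01,  1.74659661e-03],
       [ 1.84796802e-04, -1.84886713e-03, -9.99998274e-01]]), 'wrist_force': array([ 0.5519927 ,  0.50057233, -0.18456231]), 'grip_width': 0.08534617425865704}
scene [[383.90955688   0.         317.35250256]
 [  0.         383.90955688 201.43843596]
 [  0.           0.           1.        ]] [ 0.86207621 -2.6290281   0.93153102] [0.49429433 0.30479018 0.96186754]
top [[422.33997067   0.         326.01613846]
 [  0.         422.33997067 196.40812993]
 [  0.           0.           1.        ]] [ 2.14502725 -2.11922331  0.16436554] [0.06447277 0.57647978 1.30810835]
```

View pics/scene0.png

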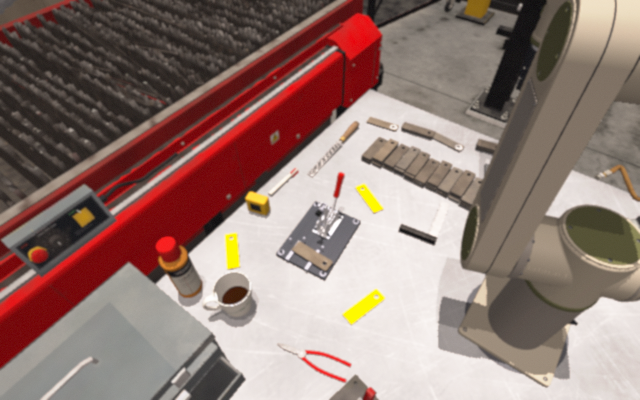

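View pics/top0.png

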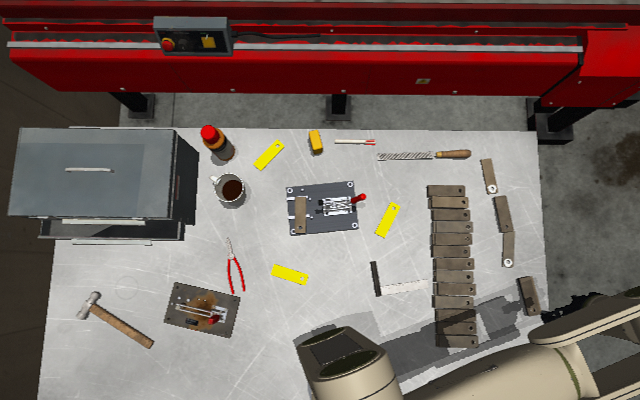

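```bash
cat > h.py <<'E'
import numpy as np,cv2,pickle
def P(c):
    R,_=cv2.Rodrigues(np.array(c['rvec'],float));return R,np.array(c['tvec'],float).ravel()
def ray(c,uv,z):
    R,t=P(c);o=-R.T@t
    d=R.T@np.linalg.inv(c['K'])@np.array([uv[0],uv[1],1.]);return o+d*(z-o[2])/d[2]
def proj(c,X):
    R,t=P(c);p=c['K']@(R@np.array(X,float)+t);return p[:2]/p[2]
E
python3 - <<'E'
from h import *
d=pickle.load(open('c0.pkl','rb'))
t=d['top']['img'][165:255,265:395,::-1];cv2.imwrite('pics/crop1.png',cv2.resize(t,None,fx=6,fy=6,interpolation=cv2.INTER_CUBIC))
g=cv2.cvtColor(d['top']['img'],cv2.COLOR_RGB2GRAY)
m=(g<110).astype(np.uint8);m[:170]=0;m[248:]=0;m[:,:270]=0;m[:,372:]=0
m=cv2.morphologyEx(m,cv2.MORPH_CLOSE,np.ones((5,5)))
cs,_=cv2.findContours(m,0,2);c=max(cs,key=cv2.contourArea);r=cv2.minAreaRect(c);b=cv2.boxPoints(r);print(r)
for p in b:print(p,ray(d['top'],p,.012))
print(ray(d['top'],r[0],.012))
E
```

```text
((326.7921142578125, 207.4207763671875), (48.9558219909668, 78.50843048095703), 84.2894058227539)
[285.2971  186.97029] [0.61158893 0.20695939 0.012     ]
[363.41586 179.1584 ] [ 0.64082857 -0.05139883  0.012     ]
[368.28714 227.87126] [ 0.47936708 -0.06696914  0.012     ]
[290.16837 235.68315] [0.45091676 0.18655364 0.012     ]
[0.54489954 0.06879669 0.012     ]
```

View pics/crop1.png

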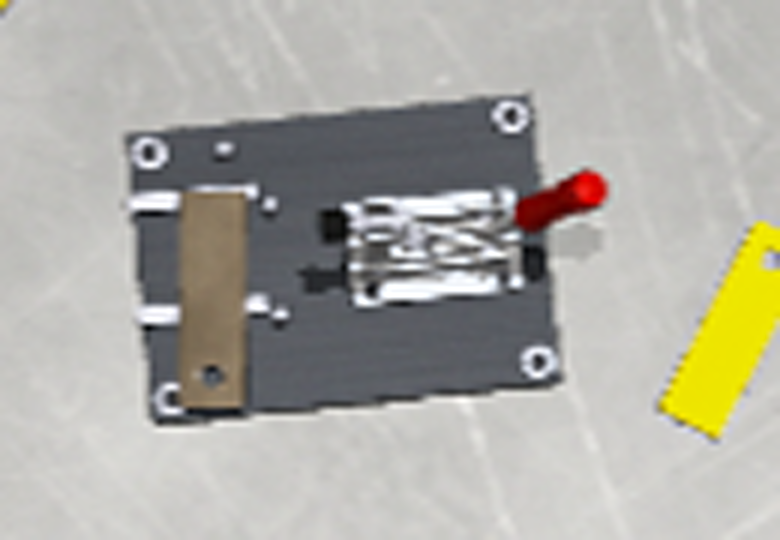

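The brown strip on the fixture (crop 213,300; hole at 212,376) is the one meant. The yellow ones, the brown stack at top view (452,265) and the rusty second fixture at (202,309) are look-alikes. The end pin is at crop (224,148) and the back pins at (269,204) and (280,315). The handle is red, tip at (592,188).

```bash
cat >> h.py <<'E'
def up(p):return np.array([(p[0]-2.5)/6+265,(p[1]-2.5)/6+165])
E
python3 - <<'E'
from h import *
T=pickle.load(open('c0.pkl','rb'))['top']
W=lambda p,z:ray(T,up(p),z)[:2]
tl,tr,br,bl=[W(p,.012) for p in((127,133),(530,95),(562,380),(153,423))]
print(tl,tr,br,bl,[np.linalg.norm(a-b) for a,b in((tl,tr),(bl,br),(tl,bl),(tr,br))])
# fixture coords: tl=(+112,-80) tr=(-112,-80) br=(-112,80) bl=(112,80)
F=np.array([[.112,-.08],[-.112,-.08],[-.112,.08],[.112,.08]]);Wd=np.array([tl,tr,br,bl])
pins=np.array([W(p,.031) for p in((224,148),(269,204),(280,315))])
tip=W((592,188),.167)
def fit(F,Wd):
    a=F-F.mean(0);b=Wd-Wd.mean(0);U,S,V=np.linalg.svd(a.T@b);R=V.T@U.T;return R,Wd.mean(0)-R@F.mean(0)
R,t=fit(F,Wd);print('R',R,'t',t,np.degrees(np.arctan2(R[1,0],R[0,0])))
print('res',Wd-(F@R.T+t))
f=lambda w:(np.array(w)-t)@R*1000
print('pins',pins,f(pins),'tip',tip,f(tip), 'expect tip x',-78-130*np.sin(np.radians(22)))
q=[W(p,.024) for p in((180,193),(246,193),(246,408),(180,408))]
print('strip',f(q),f(np.mean(q,0)))
np.savez('fix.npz',R=R,t=t)
s=pickle.load(open('c0.pkl','rb'))['scene']
for n,p in(('tape',(316,142)),('marker',(355,142)),('square',(377,280)),('pl',(236,265)),('mug',(230,190))):
  print(n,ray(T,p,.02),f(ray(T,p,.02)[:2]))
E
```

```text
[0.61234718 0.20548041] [ 0.63618953 -0.0166316 ] [ 0.4788264  -0.03435175] [0.45285742 0.18688164] [np.float64(0.22338800827947328), np.float64(0.2227523316081481), np.float64(0.16057053981965144), np.float64(0.15835769416067608)]
R [[-0.11240381 -0.99366261]
 [ 0.99366261 -0.11240381]] t [0.54505513 0.08534468] 96.45390348907665
res [[ 0.00038827 -0.00014678]
 [-0.00094784  0.00032163]
 [ 0.00067505  0.00058609]
 [-0.00011548 -0.00076094]]
pins [[0.60109964 0.15046481]
 [0.57057987 0.12542138]
 [0.51026563 0.11835235]] [[ 58.40782508 -63.00907837]
 [ 36.95364803 -29.86775168]
 [ 36.70896287  30.85884259]] tip [ 0.55868108 -0.03852317] [-124.61445876    0.38362041] expect tip x -126.69885714406857
strip [[ 84.84403711 -41.94708634]
 [ 49.07295365 -38.31416729]
 [ 59.82082009  78.1708037 ]
 [ 95.10131535  74.61286202]] [72.20978155 18.13060302]
tape [0.76431036 0.10760593 0.02      ] [  -2.52494501 -220.36797304]
marker [ 0.76565554 -0.02284296  0.02      ] [-132.29833799 -207.04166936]
square [ 0.31357884 -0.09325516  0.02      ] [-151.4491644   250.08463584]
pl [0.35476236 0.35652541 0.02      ] [290.85178767 158.60506818]
mug [0.59791714 0.38785143 0.02      ] [294.64776144 -86.52991705]
```

```bash
cat >> h.py <<'E'
from scipy.spatial.transform import Rotation as Ro
def go(fx,fy,z):
    "units row to put TCP at fixture mm (fx,fy), world z m, tool x = fixture -y, tool y = fixture -x"
    from workcell import robot
    s=robot.read_state();n=np.load('fix.npz');w=n['R']@np.array([fx,fy])/1000+n['t']
    R0=s['orientation'];d=R0.T@(np.array([*w,z])-s['tool_pos'])/.05
    x=np.array([*-n['R'][:,1],0]);y=np.array([*-n['R'][:,0],0]);Rt=np.column_stack([x,y,np.cross(x,y)])
    r=np.degrees(Ro.from_matrix(R0.T@Rt).as_rotvec())/8
    f=(s['tool_pos'][:2]-n['t'])@n['R']*1000
    print('now fix',f.round(1),'z',s['tool_pos'][2].round(4),'t',s['time_s'],'F',np.round(s['wrist_force'],2),'->',d.round(2),r.round(2))
E
python3 -c "
from h import *;go(122,4,.25)"
```

```text
now fix [-589.7  353.9] z 0.2523 t 0.1 F [-0.45  0.2  -0.36] -> [ 11.29 -11.14   0.07] [-0.01  0.    2.4 ]
```

Call:
send_rows(plan=[[5.6,-5.6,0,0,0,1.2],[5.6,-5.6,0,0,0,1.2],[5.6,-5.6,0,0,0,1.2],[5.6,-5.6,0,0,0,1.2],[5.6,-5.6,0,0,0,1.2],[5.6,-5.6,0,0,0,1.2],[11.3,-11.1,0,0,0,2.4],[11.3,-11.1,0,0,0,2.4],[11.3,-11.1,0,0,0,2.4],[11.3,-11.1,0,0,0,2.4],[11.3,-11.1,0,0,0,2.4],[11.3,-11.1,0,0,0,2.4]], fingers=0)

```text
time_s: 1.6
tool_pos: [0.5118, 0.1595, 0.253]
orientation: [[0.994, 0.113, -0.0], [0.113, -0.994, -0.0], [-0.0, 0.0, -1.0]]
wrist_force: [1.1, -1.2, 1.0]
grip_width: 0.0002
```

```bash
python3 -c "
from h import *;go(122,4,.25)"
```

```text
now fix [77.4 24.7] z 0.253 t 1.6 F [ 1.12 -1.19  0.96] -> [ 0.41 -0.89  0.06] [0. 0. 0.]
```

Call:
send_rows(plan=[[0.41,-0.89,0.0,0,0,0],[0.41,-0.89,1.0,0,0,0],[0.41,-0.89,1.0,0,0,0],[0.41,-0.89,1.0,0,0,0]])

```text
time_s: 2.1
tool_pos: [0.527, 0.2035, 0.2042]
orientation: [[0.994, 0.112, -0.0], [0.112, -0.994, -0.0], [-0.0, 0.0, -1.0]]
wrist_force: [0.6, -0.3, 0.0]
grip_width: 0.0001
```

```bash
cat >> h.py <<'E'
def wcap(name):
    from workcell import robot,vision
    s=robot.read_state();c=vision.capture('wrist')
    H=np.eye(4);H[:3,:3]=s['orientation'];H[:3,3]=s['tool_pos'];C=np.linalg.inv(H@c['hand_eye'])
    c['rvec']=cv2.Rodrigues(C[:3,:3])[0];c['tvec']=C[:3,3]
    pickle.dump(c,open(name+'.pkl','wb'));cv2.imwrite(f'pics/{name}.png',c['img'][:,:,::-1]);return c
def fx(w):
    n=np.load('fix.npz');return ((np.array(w)[:2]-n['t'])@n['R']*1000).round(1)
def toW(f,z):
    n=np.load('fix.npz');return np.array([*(n['R']@np.array(f)/1000+n['t']),z])
E
python3 -c "
from h import *;go(122,4,.038);c=wcap('w1')
for f,z in(((58,-63),.031),((36,-30),.031),((36,30),.031),((112,-80),.012),((112,80),.012)): print(f,proj(c,toW(f,z)).round(1))"
```

```text
now fix [119.4   4.7] z 0.2042 t 2.1 F [ 0.6  -0.33  0.02] -> [ 0.01 -0.05  3.32] [ 0.  0. -0.]
(58, -63) [386.9 112.1]
(36, -30) [408.1 148.8]
(36, 30) [402.6 209. ]
(112, -80) [326.5  92.2]
(112, 80) [325.6 245.4]
```

View pics/w1.png

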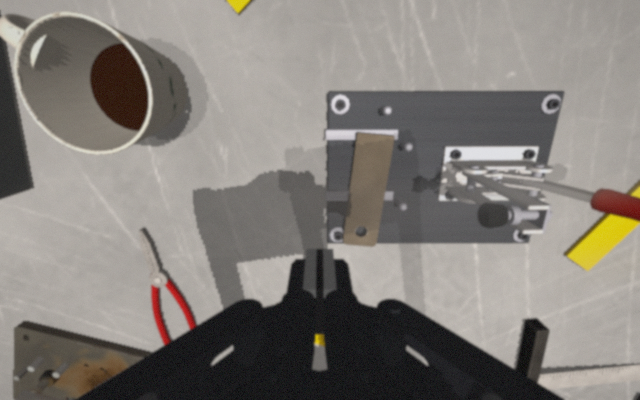

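The wrist view confirms the calibration: the pins are at (388,111), (409,147) and (403,207), within about 1 mm of prediction. The strip is at (370,190), and the fingers are clear to its left. I'm descending beside the strip.

Call:
send_rows(plan=[[0.01,-0.05,1.2,0,0,0],[0.01,-0.05,2.2,0,0,0],[0.01,-0.05,3.0,0,0,0],[0.01,-0.05,3.3,0,0,0],[0.01,-0.05,3.32,0,0,0],[0.01,-0.05,3.32,0,0,0]])

```text
time_s: 2.9
tool_pos: [0.5291, 0.2069, 0.0399]
orientation: [[0.994, 0.112, 0.004], [0.112, -0.994, 0.001], [0.004, -0.001, -1.0]]
wrist_force: [0.3, -0.1, 0.4]
grip_width: 0.0003
```

```bash
python3 -c "
from h import *;go(76+14.5,4,.038)"
```

```text
now fix [122.6   2.2] z 0.0399 t 2.9 F [ 0.26 -0.07  0.4 ] -> [-0.04  0.64  0.04] [-0.   -0.03 -0.  ]
```

Call:
send_rows(plan=[[-0.04,0.1,0.02,0,0,0],[-0.04,0.16,0.02,0,0,0],[-0.04,0.22,0.02,0,0,0],[-0.04,0.28,0.02,0,0,0],[-0.04,0.34,0.02,0,0,0],[-0.04,0.4,0.02,0,0,0],[-0.04,0.46,0.02,0,0,0],[-0.04,0.52,0.02,0,0,0],[-0.04,0.56,0.02,0,0,0],[-0.04,0.58,0.02,0,0,0],[-0.04,0.6,0.02,0,0,0],[-0.04,0.6,0.02,0,0,0]])

```text
time_s: 4.4
tool_pos: [0.5289, 0.1765, 0.0365]
orientation: [[0.994, 0.112, 0.001], [0.112, -0.994, 0.0], [0.001, -0.0, -1.0]]
wrist_force: [3.4, 4.2, -0.4]
grip_width: 0.0003
```

```bash
cat >> h.py <<'E'
def strip(c,name,tag):
    "brown strip on top face: mask, minAreaRect -> fixture mm"
    hsv=cv2.cvtColor(c['img'],cv2.COLOR_RGB2HSV)
    m=((hsv[...,0]>5)&(hsv[...,0]<25)&(hsv[...,1]>45)&(hsv[...,1]<170)&(hsv[...,2]>50)).astype(np.uint8)
    p=proj(c,toW([66,5],.024));o=np.zeros_like(m);r=110 if tag=='w' else 42
    y,x=int(p[1]),int(p[0]);o[max(0,y-r):y+r,max(0,x-r):x+r]=1;m=cv2.morphologyEx(m*o,cv2.MORPH_OPEN,np.ones((3,3)))
    cs,_=cv2.findContours(m,0,2);k=max(cs,key=cv2.contourArea)
    pts=np.array([fx(ray(c,q[0]+0.0,.024)) for q in k],np.float32)
    R=cv2.minAreaRect(pts);print(tag,'strip rect fixture mm',np.round(R[0],1),np.round(R[1],1),'ang',round(R[2],2),'bbox',pts.min(0),pts.max(0))
    return m
E
python3 -c "
from h import *;go(76+14.5,4,.038)
from workcell import vision
T=vision.capture('top');strip(T,'t','t');c=wcap('w2');strip(c,'w','w')
t=T['img'][165:255,265:395,::-1];cv2.imwrite('pics/t2.png',np.vstack([cv2.resize(t,(520,360),interpolation=2)]))
strip(pickle.load(open('c0.pkl','rb'))['top'],'t','t')
"
```

```text
now fix [92.4  5.8] z 0.0365 t 4.4 F [ 3.38  4.15 -0.36] -> [ 0.04  0.04 -0.03] [-0.   -0.01 -0.  ]
t strip rect fixture mm [108.2  -0.8] [270.4 192.4] ang 85.78 bbox [  21.3 -132.7] [213.7 141.1]
w strip rect fixture mm [ 60.  -10.8] [66.2 35.6] ang 85.53 bbox [ 39.8 -44.7] [78.2 22.1]
t strip rect fixture mm [72.5 17.5] [114.6  32.8] ang 84.73 bbox [ 51. -41.] [93.6 75.8]
```

View pics/w2.png

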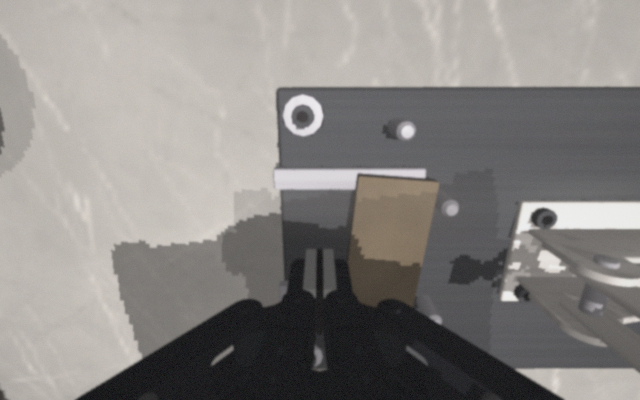

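The strip is pushed to about 60 mm with its tilt still 4.5 deg (edges near (437,180) and (352,180)). Pin 1 at (451,208) is nearly touched. The finger also seems to rub a rest bar, so I'll shift it 4 mm away from the bar and continue.

Call:
send_rows(plan=[[0.08,-0.04,0.0,0,0,0],[0.08,0.0,0.0,0,0,0],[0.08,0.04,0.0,0,0,0],[0.08,0.07,0.0,0,0,0],[0.08,0.09,0.0,0,0,0],[0.08,0.09,0.0,0,0,0]])

```text
time_s: 5.25
tool_pos: [0.5325, 0.1726, 0.036]
orientation: [[0.994, 0.112, -0.001], [0.112, -0.994, 0.0], [-0.001, -0.0, -1.0]]
wrist_force: [-2.9, 4.0, -1.0]
grip_width: -0.0002
```

```bash
python3 -c "
from h import *;go(76+14.5,4,.038)
c=wcap('w3');strip(c,'w','w')
"
```

```text
now fix [88.1  2.7] z 0.036 t 5.25 F [-2.88  4.   -1.01] -> [-0.03 -0.05 -0.04] [-0.    0.01  0.  ]
w strip rect fixture mm [ 57.2 -12.6] [63.6 35.4] ang 90.0 bbox [ 39.5 -44.4] [74.9 19.2]
```

Call:
send_rows(plan=[[0.0,-0.2,0.0,0,0,0],[0.0,-0.2,-0.5,0,0,0],[0.0,-0.2,-1.2,0,0,0],[-1.0,-0.1,-1.2,0,0,0],[-1.95,0.6,-1.2,0,0,0],[-1.95,0.6,-1.2,0,0,0],[-1.95,0.6,-0.6,0,0,0],[-1.95,0.6,-0.1,0,0,0],[-1.95,0.6,-0.04,0,0,0],[-1.95,0.6,-0.04,0,0,0]])

```text
time_s: 6.55
tool_pos: [0.4404, 0.1319, 0.0391]
orientation: [[0.994, 0.113, 0.001], [0.113, -0.994, -0.0], [0.001, 0.0, -1.0]]
wrist_force: [-0.1, -0.9, 0.4]
grip_width: 0.0002
```

```bash
python3 -c "
from h import *;go(58,70,.038)
from workcell import vision
T=vision.capture('top');strip(T,'t','t');cv2.imwrite('pics/t3.png',cv2.resize(T['img'][165:255,265:395,::-1],(520,360),interpolation=2))
"
```

```text
now fix [58.  98.8] z 0.0391 t 6.55 F [-0.14 -0.86  0.36] -> [0.58 0.   0.02] [ 0.   -0.01  0.  ]
t strip rect fixture mm [80.2 45.8] [178.4 191.5] ang 84.32 bbox [-10.3 -41.3] [176.8 144. ]
```

View pics/t3.png

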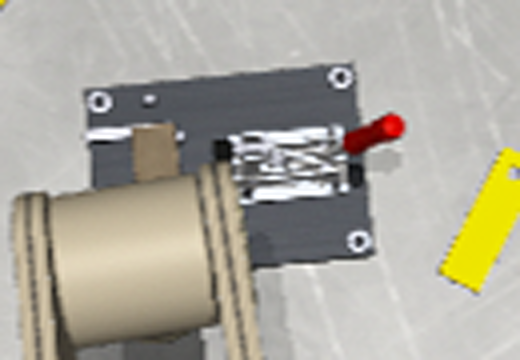

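The top view shows the strip at (155,150) beside its pin, with the wrist covering the rest. I'm now pushing the end toward the end pin.

Call:
send_rows(plan=[[0.1,0,0.02,0,0,0],[0.2,0,0.02,0,0,0],[0.26,0,0.02,0,0,0],[0.32,0,0.02,0,0,0],[0.38,0,0.02,0,0,0],[0.44,0,0.02,0,0,0],[0.49,0,0.02,0,0,0],[0.53,0,0.02,0,0,0],[0.56,0,0.02,0,0,0],[0.58,0,0.02,0,0,0],[0.58,0,0.02,0,0,0]])

```text
time_s: 7.98
tool_pos: [0.4685, 0.1349, 0.0373]
orientation: [[0.994, 0.112, 0.0], [0.112, -0.994, 0.0], [0.0, -0.0, -1.0]]
wrist_force: [-0.8, 0.6, 0.9]
grip_width: -0.0001
```

```bash
python3 -c "
from h import *;go(58,70,.038)
c=wcap('w4');strip(c,'w','w')
"
```

```text
now fix [57.9 70.5] z 0.0373 t 7.975 F [-0.85  0.57  0.87] -> [ 0.01 -0.   -0.01] [-0. -0.  0.]
w strip rect fixture mm [57.1 10. ] [92.6 35.5] ang 90.0 bbox [ 39.3 -36.3] [74.8 56.3]
```

View pics/w4.png

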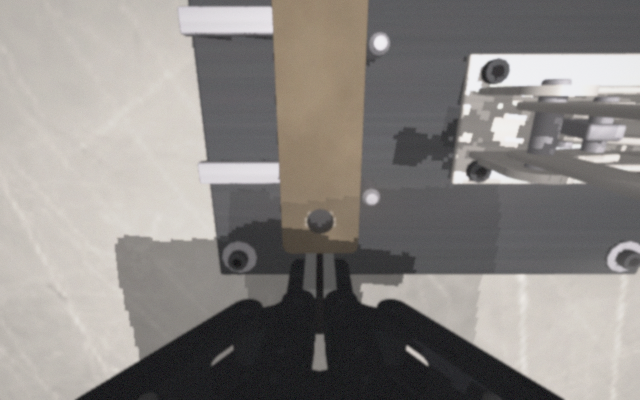

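The strip lies parallel beside both back pins ((379,43) and (371,197)), with the finger at its end (320,252). The force is still low, so I'll push a few mm more until it rises.

Call:
send_rows(plan=[[0.03,0,0.0,0,0,0],[0.05,0,0.0,0,0,0],[0.05,0,0.0,0,0,0]])

```text
time_s: 8.4
tool_pos: [0.4698, 0.1351, 0.037]
orientation: [[0.994, 0.113, -0.002], [0.113, -0.994, -0.0], [-0.003, 0.0, -1.0]]
wrist_force: [-6.4, -1.2, 5.4]
grip_width: -0.0002
```

Call:
send_rows(plan=[[0.02,0,0.0,0,0,0],[0.04,0,0.0,0,0,0],[0.04,0,0.0,0,0,0]])

```text
time_s: 8.78
tool_pos: [0.4701, 0.1351, 0.0365]
orientation: [[0.994, 0.113, -0.006], [0.113, -0.994, -0.001], [-0.006, 0.0, -1.0]]
wrist_force: [-13.8, -2.5, 10.1]
grip_width: -0.0001
```

The force rose to 14 N with no travel, so the strip is on the end pin. I'll back off and re-square it against the back pins.

Call:
send_rows(plan=[[-0.1,0,0,0,0,0],[-0.4,0,0,0,0,0],[-0.4,0,-0.6,0,0,0],[-0.4,-0.5,-1.2,0,0,0],[0.5,-1.04,-1.2,0,0,0],[1.38,-1.04,-1.2,0,0,0],[1.38,-1.04,-1.0,0,0,0],[1.38,-1.04,-0.5,0,0,0],[1.38,-1.04,0,0,0,0],[1.38,-1.04,0,0,0,0]])

```text
time_s: 10.02
tool_pos: [0.5346, 0.1945, 0.0359]
orientation: [[0.994, 0.112, -0.001], [0.112, -0.994, -0.0], [-0.001, 0.0, -1.0]]
wrist_force: [0.2, -1.0, -0.1]
grip_width: -0.0001
```

```bash
python3 -c "
from h import *;go(89,0,.038)
c=wcap('w5');strip(c,'w','w')
"
```

```text
now fix [109.6  -1.9] z 0.0359 t 10.025 F [ 0.19 -0.96 -0.07] -> [-0.04  0.41 -0.04] [ 0.    0.01 -0.  ]
w strip rect fixture mm [ 57.7 -10.9] [35.7 80.7] ang 0.23 bbox [ 39.7 -51.2] [75.6 29.4]
```

View pics/w5.png

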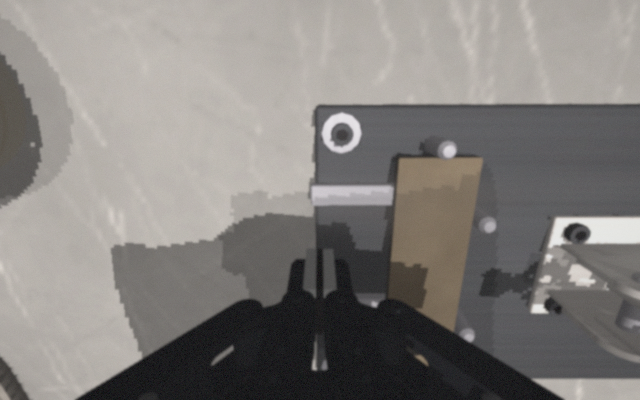

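```bash
python3 -c "
from h import *
c=pickle.load(open('w5.pkl','rb'))
for f,z in(((58,-63),.031),((58,-63),.012),((58,-59),.024),((40,-59),.024),((76,-59),.024),((36,-30),.031),((36,30),.031),((112,-80),.012)): print(f,z,proj(c,toW(f,z)).round(1))
for p in ((397,157),(482,158),(440,157)):print(p,fx(ray(c,p,.024)))
print(fx(ray(c,(447,149),.031)),fx(ray(c,(488,225),.031)),fx(ray(c,(316,105),.012)))
cv2.imwrite('pics/w5c.png',cv2.resize(c['img'][110:290,360:560,::-1],(800,720)[:2],interpolation=2)[:600])
"
```

```text
(58, -63) 0.031 [447. 155.]
(58, -63) 0.012 [431. 147.]
(58, -59) 0.024 [439.4 161.2]
(40, -59) 0.024 [481.8 161.2]
(76, -59) 0.024 [396.9 161.2]
(36, -30) 0.031 [487.7 230.5]
(36, 30) 0.031 [466.6 341. ]
(112, -80) 0.012 [312.3 108.3]
(397, 157) [ 76.1 -60.8]
(482, 158) [ 40.1 -60.4]
(440, 157) [ 58.  -60.8]
[ 58.3 -65.4] [ 36.3 -32.6] [110.4 -81.4]
```

View pics/w5c.png

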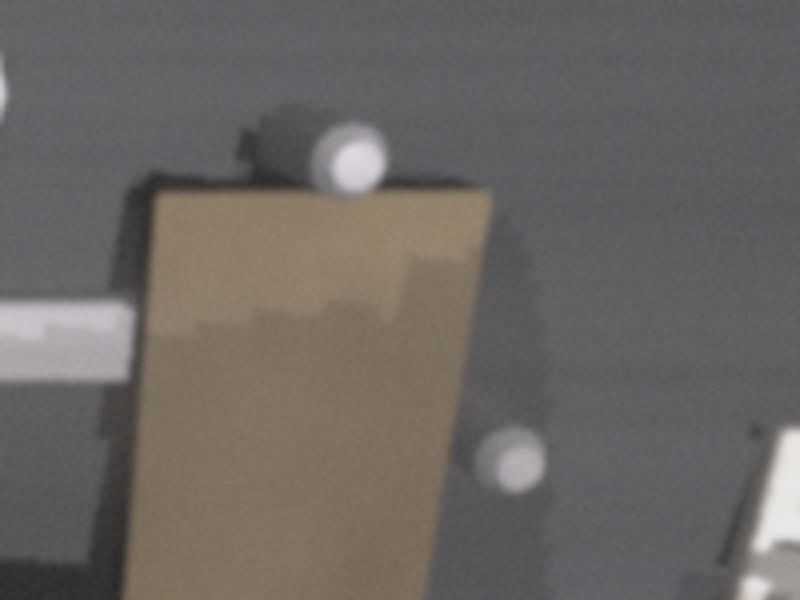

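The strip end touches the end pin in the crop at (350,185). Allowing for a roughly 2.4 mm view bias, its end is about 0.6 mm from nominal, and its sides are at 40.1 and 76.1 mm as wanted. Now one more light push to the back pins.

Call:
send_rows(plan=[[0,0.15,0,0,0,0],[0,0.28,0,0,0,0],[0,0.34,0,0,0,0],[0,0.39,0,0,0,0],[0,0.43,0,0,0,0],[0,0.46,0,0,0,0],[0,0.46,0,0,0,0],[0,0.46,0,0,0,0]])

```text
time_s: 11.08
tool_pos: [0.538, 0.1726, 0.0373]
orientation: [[0.994, 0.113, -0.0], [0.113, -0.994, 0.001], [0.0, -0.001, -1.0]]
wrist_force: [-0.4, 4.8, -0.4]
grip_width: -0.0002
```

```bash
python3 -c "
from h import *;go(88,0,.038)
"
```

```text
now fix [87.5 -2.8] z 0.0373 t 11.075 F [-0.37  4.79 -0.42] -> [-0.06 -0.01 -0.01] [-0.01 -0.    0.  ]
```

Seated with a 4.8 N reaction at the same finger position as before. Next I raise and move to the handle's +x side.

Call:
send_rows(plan=[[0,-0.2,0,0,0,0],[-0.06,-0.3,-1.0,0,0,0],[-0.06,-0.3,-2.1,0,0,0],[-0.06,-0.3,-3.2,0,0,0],[-0.06,-0.3,-4.1,0,0,0],[-0.06,0.8,-4.1,0,0,0],[-0.06,2.0,-4.1,0,0,0],[-0.06,3.0,-4.1,0,0,0],[-0.06,3.35,-4.1,0,0,0],[-0.06,3.35,-4.1,0,0,0],[-0.06,3.35,-4.1,0,0,0]])

```text
time_s: 12.45
tool_pos: [0.5539, 0.0065, 0.2422]
orientation: [[0.994, 0.113, -0.0], [0.113, -0.994, 0.0], [-0.0, -0.001, -1.0]]
wrist_force: [-0.3, 0.7, -0.1]
grip_width: -0.0
```

```bash
python3 -c "
from h import *;go(-80,0,.169)
from workcell import vision
T=vision.capture('scene');cv2.imwrite('pics/s6.png',cv2.resize(T['img'][120:290,230:420,::-1],(760,600)[:2],interpolation=2))
c=wcap('w6')
hsv=cv2.cvtColor(c['img'],cv2.COLOR_RGB2HSV);m=(((hsv[...,0]<6)|(hsv[...,0]>174))&(hsv[...,1]>150)&(hsv[...,2]>60))
print('red bbox',[ (a.min(),a.max()) for a in np.nonzero(m)], 'tip exp',proj(c,toW([-126.7,0],.167)))
for r in (60,90,120):
  a=np.radians(22);print(r,proj(c,toW([-78-r*np.sin(a),0],.046+.001*r*np.cos(a))))
w=pickle.load(open('w6.pkl','rb'));
"
```

```text
now fix [-79.3   0.1] z 0.2422 t 12.45 F [-0.28  0.68 -0.11] -> [0.   0.01 1.46] [-0.    0.    0.01]
red bbox [(np.int64(210), np.int64(339)), (np.int64(15), np.int64(394))] tip exp [388.95940485 225.19219137]
60 [343.18634682 195.05869632]
90 [359.96851868 206.04033332]
120 [380.74436444 219.63528388]
```

View pics/w6.png

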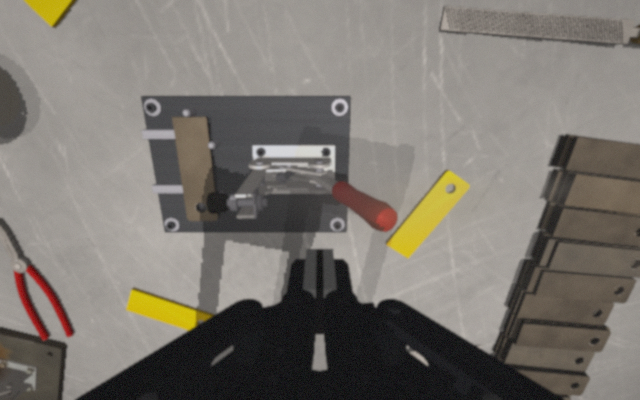

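The handle tip is seen at (386,217), close to the expected (389,225), and the strip is still on its pins at (195,165). I'm descending beside the handle and working out the arc.

Call:
send_rows(plan=[[0,0.02,0.8,0,0,0],[0,0.02,1.4,0,0,0],[0,0.02,1.46,0,0,0],[0,0.02,1.46,0,0,0]])

```text
time_s: 13.05
tool_pos: [0.5544, 0.0049, 0.1702]
orientation: [[0.994, 0.113, 0.001], [0.113, -0.994, 0.0], [0.001, 0.0, -1.0]]
wrist_force: [0.7, -0.2, 0.1]
grip_width: -0.0002
```

```bash
python3 -c "
from h import *;go(-80,0,.169)
from workcell import robot
s=robot.read_state();f=fx(s['tool_pos']);z=s['tool_pos'][2]*1000
for t in range(22,90,4):
  a=np.radians(t);x=-78-105*np.sin(a)+10*np.cos(a)+13;h=46+105*np.cos(a)+10*np.sin(a)+22
  print(t,'ty',round((f[0]-x)/50,2),'tz',round((z-h)/50,2))
"
```

```text
now fix [-81.   -0.3] z 0.1702 t 13.05 F [ 0.68 -0.21  0.09] -> [-0.01 -0.02  0.02] [ 0.   -0.    0.01]
22 ty 0.28 tz 0.02
26 ty 0.42 tz 0.07
30 ty 0.56 tz 0.13
34 ty 0.69 tz 0.19
38 ty 0.82 tz 0.27
42 ty 0.94 tz 0.35
46 ty 1.05 tz 0.44
50 ty 1.16 tz 0.54
54 ty 1.26 tz 0.65
58 ty 1.35 tz 0.76
62 ty 1.44 tz 0.88
66 ty 1.52 tz 1.01
70 ty 1.58 tz 1.14
74 ty 1.64 tz 1.27
78 ty 1.69 tz 1.41
82 ty 1.73 tz 1.55
86 ty 1.76 tz 1.7
```

Call:
send_rows(plan=[[0,0.28,0.02,0,0,0],[0,0.42,0.07,0,0,0],[0,0.56,0.13,0,0,0],[0,0.69,0.19,0,0,0],[0,0.82,0.27,0,0,0],[0,0.94,0.35,0,0,0],[0,1.05,0.44,0,0,0],[0,1.16,0.54,0,0,0],[0,1.26,0.65,0,0,0],[0,1.35,0.76,0,0,0],[0,1.44,0.88,0,0,0],[0,1.44,0.88,0,0,0]])

```text
time_s: 14.55
tool_pos: [0.5617, -0.0675, 0.1245]
orientation: [[0.994, 0.112, -0.001], [0.112, -0.994, 0.0], [-0.001, -0.0, -1.0]]
wrist_force: [-1.0, 0.5, 0.0]
grip_width: 0.0001
```

```bash
python3 -c "
from h import *;go(-150,0,.1)
c=wcap('w7');cv2.imwrite('pics/w7.png',c['img'][:,:,::-1])
"
```

```text
now fix [-153.8    0.6] z 0.1245 t 14.55 F [-0.99  0.51  0.05] -> [ 0.01 -0.08  0.49] [-0.    0.01 -0.  ]
```

View pics/w7.png

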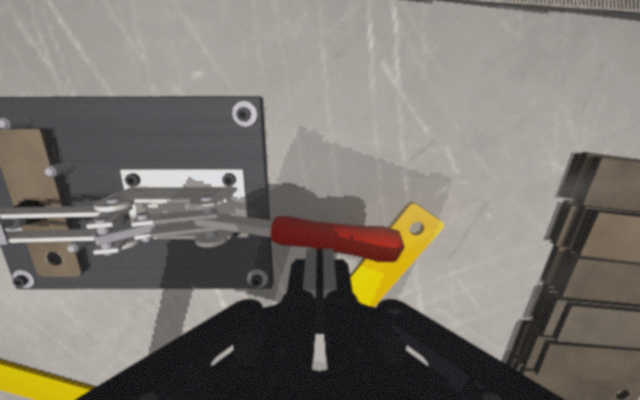

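The handle has swung over (grip from (275,230) to (400,245)) and the clamp arm is down over the strip. I'm continuing past centre.

Call:
send_rows(plan=[[0,0.08,0.13,0,0,0],[0,0.14,0.26,0,0,0],[0,0.2,0.39,0,0,0],[0,0.25,0.53,0,0,0],[0,0.29,0.67,0,0,0],[0,0.32,0.82,0,0,0],[0,0.32,0.84,0,0,0],[0,0.32,0.84,0,0,0]])

```text
time_s: 15.6
tool_pos: [0.5641, -0.0834, 0.0838]
orientation: [[0.994, 0.112, 0.0], [0.112, -0.994, -0.0], [0.0, 0.0, -1.0]]
wrist_force: [-1.9, 0.3, 7.4]
grip_width: -0.0001
```

```bash
python3 -c "
from h import *;go(-170,0,.085)"
```

```text
now fix [-169.8    0. ] z 0.0838 t 15.6 F [-1.93  0.29  7.44] -> [ 0.    0.   -0.02] [ 0. -0.  0.]
```

Call:
send_rows(plan=[[0,0,-0.3,0,0,0],[0,0,-1.2,0,0,0],[0,0,-2.2,0,0,0],[0,-1.0,-3.0,0,0,0],[-0.5,-2.0,-3.2,0,0,0],[-0.9,-3.0,-3.2,0,0,0],[-0.9,-3.4,-3.2,0,0,0],[-0.9,-3.4,-3.2,0,0,0],[-0.9,-3.4,-3.2,0,0,0]])

```text
time_s: 16.73
tool_pos: [0.5004, 0.0801, 0.2436]
orientation: [[0.994, 0.112, 0.0], [0.112, -0.994, -0.0], [0.0, 0.0, -1.0]]
wrist_force: [0.5, -0.1, -0.5]
grip_width: 0.0001
```

```bash
python3 -c "
from h import *;go(0,50,.24)
c=wcap('w8')
for f,z in(((58,-59),.024),((40,-59),.024),((76,-59),.024),((40,59),.024),((76,59),.024),((58,-63),.031),((36,-30),.031),((36,30),.031),((-207.7,0),.055)): print(f,z,proj(c,toW(f,z)).round(1))
a=c['img'][:,:,::-1];cv2.imwrite('pics/w8c.png',cv2.resize(a[60:300,140:500],(792,528),interpolation=2))
"
```

```text
now fix [-0.2 44.9] z 0.2436 t 16.725 F [ 0.47 -0.13 -0.51] -> [-0.1  -0.    0.07] [ 0. -0.  0.]
(58, -59) 0.024 [260.5  72.1]
(40, -59) 0.024 [278.5  72.1]
(76, -59) 0.024 [242.5  72.1]
(40, 59) 0.024 [283.  185.3]
(76, 59) 0.024 [250.9 185.3]
(58, -63) 0.031 [259.   67.2]
(36, -30) 0.031 [282.8 102.6]
(36, 30) 0.031 [284.9 161.1]
(-207.7, 0) 0.055 [532.7 135.6]
```

View pics/w8c.png

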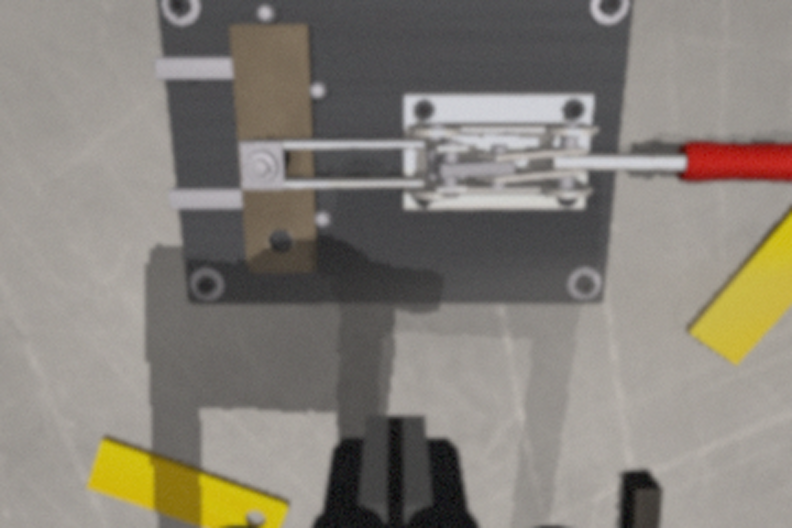

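The final view shows the handle level at (740,160) and the clamp arm holding the strip's middle at (263,165). The strip edges agree with the seated positions to about 1 px relative to the pins (318,91), (322,219) and (265,13). I'm handing in.

```bash
python3 -c "
from workcell import robot
print(robot.sign_off())"
```

```text
the job is handed in; nothing more can be done
None
```

The strip is seated against all three pins and the toggle clamp is locked on it. I handed the job in at about 17 s; sign-off gave no verdict.

**Seating:** With the shut fingertips I pushed the strip to the back pins, then to the end pin, where it stopped dead at 14 N. A last light push to the back pins met 4.8 N with the finger where it had stopped before.

**Clamping:** I pushed the grip over and down. At the bottom the arm met 7.4 N, with the fingertips at about the height expected at the locked stop. After I backed off, the handle stayed level by itself.

**Last checks:**
- **Strip position:** the final wrist view shows the strip square. Its edges are within about 1 mm of the seated position, judged against the pins.
- **Camera offset:** the wrist views read up to about 2.4 mm off, so I judged the strip relative to the pins. One edge differed by about 2 mm before that allowance.
- **Not measured:** I could not read the pad force directly. It rests on the handle staying locked.
- **Surroundings:** I saw no contact with the tools around, though I did not check each one again at the end. During the first push the finger probably rubbed a rest bar, with a side force of about 4 N, so I moved it over by 4 mm.

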